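# Clamp the emergency-stop box with the turnbuckle

### The arm

A 6-joint arm with a two-finger parallel gripper is mounted at the origin on the work surface. World frame = base frame: x ahead of the robot, y to its left, z up, the work surface at z = 0. Lengths are in m, angles in rad, forces in N, time in s.
With the tool pointing down it reaches from about 0.375 to 0.825 m from the base axis. Payload 5.5 kg.
Tool frame: the origin (TCP) lies midway between the tips of the shut fingers; the grasp point (between the pads) lies 19 mm behind it (robot.pinch_z is the distance from the TCP to the grasp point, in m); z points along the fingers, y is the direction in which the jaws open and shut (so a half turn about z gives the same grasp; the last joint's range is limited). The gripper opens to 85 mm and grips with 20 to 120 N. Pads are 22 mm wide; open, the fingers measure 114 mm over their backs; the gripper's body (76 mm by 85 mm) begins 54 mm behind the grasp point. The pads swing forward as they close: fully open they stand 13 mm farther back than shut.
Start: joints at [1.279, 0.314, -0.047, 1.21, 0, 1.571], TCP at [0.173, 0.575, 0.231] pointing down, gripper open.
Joint ranges: [-2.67, 2.67], [-0.69, 1.73], [-1.03, 1.25], [-2.08, 2.16], [-1.42, 1.45], [-3.14, 3.14]. Speed limits (rad/s): [2.39, 2.39, 3.01, 3.14, 3.14, 3.14].

### API

Orientations are given as a unit quaternion [x, y, z, w].
In Python, from workcell import readout, viewer, workorder, robot gives the robot as it stands.
- The arm moves only by the shell command python3 -m creep 'ROWS' [FORCE]. ROWS is JSON, a list of rows, each an object of numbers: "dx", "dy", "dz": the shift along the tool's x, y, z in mm; "rx", "ry", "rz": the turn, a rotation vector about the tool's x, y, z in rad; "jaw": the opening, from 0 (shut) to 1 (fully open). A call has 1 to 8 rows; each row is the pose to reach, as a shift and turn from the pose commanded when the call began, along the tool's axes at that moment; what a row does not reach only later rows make up. A row lasts 1/10 s, in which the tool goes at most 50 mm and 8.59 degrees, less where a joint would pass 70% of its speed; a pose out of reach is approached as far as the arm can. A call with a gripper value outside its range is refused whole. The fingers move at their own pace and stop on an object; FORCE is the grip in N (left out, the last holds). Time passes only in rows, so rows that repeat a pose let the fingers close. It gives the time, the measured TCP pose, the force and the opening at its end, in the units of the state.
- readout.read_state(): the state, without advancing time (a new reading comes with each control period).
- viewer.snapshot(name): name is "side" or "top"; returns a dict with "img" (384x512x3 uint8, red, green, blue), "depth" (384x512 float32, m along the optical axis (not along the pixel's ray), 0 where there is no reading), "camera_matrix" (3x3 intrinsics, pixels), "world_from_camera" (4x4, takes a point from camera to world coordinates). Camera axes: x right, y up, looking along -z (the intrinsics and any distortion apply to the point x, -y, -z); pixel columns grow to the right and rows downward; lengths in m; the calibration is good to about 2 mm. A picture is of the moment at which its call begins.
- workorder.job_done(): hands the job in, once; it reports no verdict.
Trained networks look in the newest picture that a camera, given by its name, has taken for a name from the list of things; names that differ only in an ending like _2 or _b are one class to them, and where a whole thing is asked for, a point or a joint stands for the part that bears it (a point fixed in the world has none). Each returns a list of dicts, best first, with "score" (0 to 1); they miss things now and then, are a little off and sometimes report something else, mostly with a low value. They report only what shows in the picture. A call takes as long as a camera call. They do not tell look-alikes from the thing itself.
- viewer.recognise(camera, query): "box" ([left, top, right, bottom] in pixels, round what is visible of it).
The state is a dict: "t": time; "qpos": joint angles; "joint_velocities": joint speeds; "effort": joint torques, N m; "ee_pos": TCP position; "eef_rot": TCP orientation; "contact_force": force on the tool from outside, world axes, zero at the start; "wrist_torque": the same for the moment, N m; "gripper_width": finger opening in m.
Only numpy, scipy, OpenCV 4.12 (cv2) and the standard library are available. Lean on these libraries where they do the work, as an engineer would, in place of code of your own. Each camera call takes 0.05 s, during which the arm holds its last target. There are 200 camera calls.

### The job

Two clamp fixtures stand on the assembly bench, each with a turnbuckle beside the box it holds. Clamp the white box with the red mushroom button: swing the handle of its turnbuckle up and over towards the box until it is fully home at its stop, so that both jaws draw in on the box, then let go. Leave the other fixture, with the grey box, as it is.

Things in the scene. Friction and masses are not known exactly. Their poses are not given: they have to be found in the camera images.
- sleeve (a joint): Turn (rad) of the blue turnbuckle body of the white box's fixture: 0 = open, 1.75 = stop, jaws closed on the box. At 0 its handle leans 1.134 rad (65 deg) from upright, away from the box; growing, it rises, is upright at 1.134 and at 1.75 leans 0.616 rad towards the box. Each rad draws both jaws in 7 mm. Stays where left; needs about 2 N at the knob, a little more as the jaws press the box.
- axle (a point): Middle of that turnbuckle's axis, fixed, 60 mm above the table. x: level, towards the box; y: along the axis; z up. Blue body 64 mm long, 28 thick. Handle: 10 mm rod from its middle, ending in a black ball 26 mm wide, centre at x = 100 sin(a), y = 0, z = 100 cos(a) mm here, a = joint - 1.134. Nearest parts: jaw ears, tops 18 mm above the axis, 35 to 62 mm to either side in y, within 17 mm in x.
- station_mid (a point): Centre of the white 72 x 72 x 50 mm control box (button not counted), loose, 0.3 kg, standing on the 12 mm base plate between the open jaws, about 126 mm from the axle in its x. On top a yellow plate and a red mushroom button 40 mm wide, its top 59 mm above this point. z up. The closing jaws push it to the middle.
- other_knob (a point): Centre of the black 26 mm ball knob of the other fixture's turnbuckle (same build, holding a grey box with a green button): to be left alone.
There are look-alikes about, which are no part of the job. Leave any green look-alike of the part that bears station_mid alone.

How it is judged:
By the outcome, as a careful person would: the job done as asked, in the order asked, and still so for the second after the job is handed in, with the robot touching nothing.
It also fails if it takes over 35 s, if anything falls off the work surface, if the arm or the gripper's body presses on something with over 40 N, if the wrist force passes 120 N, or if a joint passes its speed limit or range.

## Working session

There is one attempt and no reset: what is moved stays moved. The work goes in short steps, Python scripts to look and compute and a shell command to move; the robot and the scene stay as the last step left them, time stands still between calls to the robot, and variables do not carry over. Pictures are saved under pics/ and viewed, about 8 in all and at most 12, crops included, and the job is handed in when it is done.

```bash
mkdir -p pics; cat > h.py <<'E'
import numpy as np,cv2
from workcell import readout, viewer, workorder, robot
def snap(n,f=None):
    s=viewer.snapshot(n)
    if f: cv2.imwrite('pics/'+f,s['img'][:,:,::-1])
    return s
def cloud(s):
    d=s['depth'];K=s['camera_matrix'];T=s['world_from_camera']
    v,u=np.mgrid[:d.shape[0],:d.shape[1]]
    p=np.stack([(u-K[0,2])/K[0,0]*d,-(v-K[1,2])/K[1,1]*d,-d,np.ones_like(d)],-1)
    w=(p@T.T)[...,:3]; w[d==0]=np.nan
    return w
E
python3 - <<'E'
from h import *
for n in ['top','side']:
    s=snap(n,n+'1.png')
    print(n,s['world_from_camera'].round(3).tolist(),[k for k in s])
    for q in ['sleeve','station_mid','other_knob','axle']:
        try: print(q,[(np.round(b['box']).tolist(),round(b['score'],2)) for b in viewer.recognise(n,q)])
        except Exception as e: print(q,e)
st=readout.read_state();print(st)
a=cv2.imread('pics/top1.png');b=cv2.imread('pics/side1.png')
E
```

```text
top [[-0.012, 0.985, -0.173, 0.443], [-1.0, -0.014, -0.012, 0.002], [-0.014, 0.173, 0.985, 0.91], [0.0, 0.0, 0.0, 1.0]] ['img', 'depth', 'camera_matrix', 'world_from_camera']
sleeve [([147.0, 184.0, 181.0, 235.0], 0.8)]
station_mid [([245.0, 196.0, 292.0, 244.0], 0.97), ([135.0, 114.0, 181.0, 154.0], 0.84)]
other_knob [([347.0, 186.0, 381.0, 238.0], 0.92)]
axle [([122.0, 106.0, 209.0, 236.0], 0.88)]
side [[-0.699, 0.462, -0.546, 0.242], [-0.716, -0.447, 0.537, 0.364], [0.004, 0.766, 0.643, 0.484], [0.0, 0.0, 0.0, 1.0]] ['img', 'depth', 'camera_matrix', 'world_from_camera']
sleeve [([166.0, 220.0, 233.0, 256.0], 0.56)]
station_mid [([275.0, 181.0, 318.0, 232.0], 0.61)]
other_knob [([326.0, 127.0, 379.0, 158.0], 0.72)]
axle [([85.0, 186.0, 243.0, 309.0], 0.74)]
{'t': 0.5, 'qpos': array([ 1.27903047e+00,  3.13501200e-01, -4.71359100e-02,  1.21020766e+00,
        1.18267279e-05,  1.57081697e+00]), 'joint_velocities': array([-0.00151732, -0.00197943, -0.00055632,  0.00146397, -0.00021453,
       -0.00163729]), 'effort': array([ 2.56285455e-05, -5.38960719e+01,  3.39755523e+01,  3.31236726e-03,
        2.60286879e-05,  3.34994922e-06]), 'ee_pos': array([0.17257464, 0.57461712, 0.231283  ]), 'eef_rot': array([ 1.45376248e-01,  9.89376443e-01, -2.31040141e-05, -9.37119413e-06]), 'contact_force': array([ 0.10275411, -0.06053927, -0.51862395]), 'wrist_torque': array([0.01624981, 0.04037862, 0.01996954]), 'gripper_width': 0.08541594152116229}
```

View pics/top1.png

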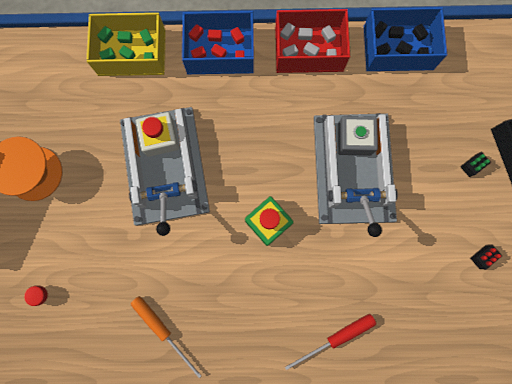

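View pics/side1.png

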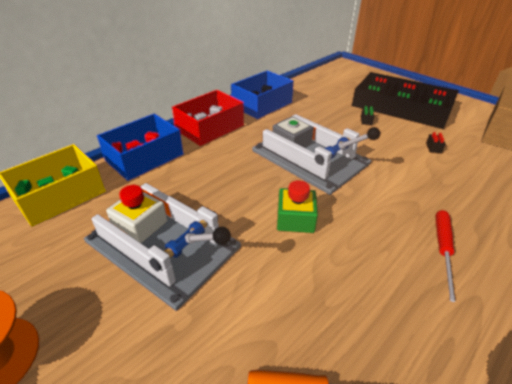

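The top view shows the white box with the red button in the left fixture. Its blue body is at (163,191), its knob at (163,229) and the button at (152,127). The green look-alike at (269,219) and the right fixture are not part of the job. Next I'll measure positions in 3D.

```bash
cat > meas.py <<'E'
from h import *
R={}
for n,kb,sb,bb in [('top',(150,218,178,240),(143,180,186,204),(140,112,166,142)),('side',(208,222,236,248),(160,218,212,258),(115,180,150,212))]:
    s=snap(n);w=cloud(s);im=s['img'].astype(int);hsv=cv2.cvtColor(s['img'],cv2.COLOR_RGB2HSV).astype(int)
    C=s['world_from_camera'][:3,3]
    def pick(b,m):
        k=np.zeros(m.shape,bool);k[b[1]:b[3],b[0]:b[2]]=1
        k&=m&np.isfinite(w[...,0]);return w[k]
    p=pick(kb,im.max(-1)<60); p=p[p[:,2]>.05]
    # sphere fit r=13mm
    from scipy.optimize import least_squares
    c0=np.median(p,0); c0=c0+.01*(c0-C)/np.linalg.norm(c0-C)
    r=least_squares(lambda c:np.linalg.norm(p-c,axis=1)-.013,c0,loss='soft_l1',f_scale=.002)
    print(n,'knob',len(p),r.x.round(4),'med',np.median(p,0).round(4))
    p=pick(sb,(hsv[...,0]>100)&(hsv[...,0]<130)&(hsv[...,1]>120)); p=p[p[:,2]>.03]
    a=np.linalg.svd((p-p.mean(0))[:,:2],full_matrices=False)[2][0]
    print(' body',len(p),p.mean(0).round(4),'min',p.min(0).round(4),'max',p.max(0).round(4),'axis',a.round(3),np.degrees(np.arctan2(a[1],a[0])).round(1))
    p=pick(bb,((hsv[...,0]<8)|(hsv[...,0]>172))&(hsv[...,1]>150)); 
    print(' button',len(p),p.mean(0).round(4),p[:,2].max().round(4))
    if n=='top':
        # white rails -> fixture direction
        k=(im.min(-1)>165)&(w[...,2]>.03);k[:,:120]=0;k[:,215:]=0;k[:105]=0;k[215:]=0
        for lo,hi in((120,145),(178,205)):
            q=w[:,lo:hi][k[:,lo:hi]];q=q[q[:,2]>.04]
            v=cv2.fitLine(q[:,:2].astype(np.float32),cv2.DIST_HUBER,0,.01,.01).ravel();print(' rail',len(q),v.round(3),np.degrees(np.arctan2(v[1],v[0])).round(1))
        q=w[:60,:,:];o=w[140:200,0:60].reshape(-1,3);print(' orange z max',np.nanmax(o,0),np.nanmin(o,0))
E
python3 meas.py; python3 -c "
from h import *;from scipy.spatial.transform import Rotation as R
print(R.from_quat(readout.read_state()['eef_rot']).as_matrix().round(3),robot.pinch_z)"
```

```text
top knob 138 [0.5111 0.1645 0.1187] med [0.5101 0.1628 0.1284]
 body 298 [0.5896 0.178  0.0657] min [0.5717 0.1452 0.0494] max [0.605  0.2095 0.0765] axis [-0.14  0.99] 98.0
 button 315 [0.712  0.1952 0.0942] 0.0997
 rail 619 [0.991 0.131 0.664 0.243] 7.5
 rail 394 [0.988 0.153 0.657 0.135] 8.8
 orange z max [0.71973494 0.55326303 0.08416427] [ 0.58335382  0.4088046  -0.00635385]
side knob 231 [0.5118 0.1643 0.1189] med [0.5051 0.1683 0.1267]
 body 345 [0.5854 0.1842 0.0672] min [0.5714 0.1469 0.0528] max [0.6048 0.2113 0.0747] axis [-0.21   0.978] 102.1
 button 436 [0.7093 0.1996 0.0908] 0.0975
[[-0.958  0.288 -0.   ]
 [ 0.288  0.958  0.   ]
 [ 0.     0.    -1.   ]] 0.0187
```

```bash
cat > d.py <<'E'
# usage: d.py x y z  -> shift in tool axes for TCP target, tool down, jaw axis at yaw 98.1deg
import sys;from h import *;from scipy.spatial.transform import Rotation as R
s=readout.read_state();r=R.from_quat(s['eef_rot']);t=np.array([*map(float,sys.argv[1:4])])
c,q=np.cos(np.radians(8.1)),np.sin(np.radians(8.1))
G=R.from_matrix(np.array([[-c,-q,0],[-q,c,0],[0,0,-1]]).T@np.eye(3) if 0 else np.array([[-c,-q,0],[-q,c,0],[0,0,-1.]]))
print('t',round(s['t'],2),'pos',s['ee_pos'].round(4),'shift mm',(r.inv().apply(t-s['ee_pos'])*1000).round(1),'turn',(r.inv()*G).as_rotvec().round(3),'F',s['contact_force'].round(1),'w',s['gripper_width'].round(4),'q',s['qpos'].round(2))
E
python3 d.py .511 .1645 .20
python3 -m creep '[{"dx":-55,"dy":-37,"dz":30,"rz":-0.1,"jaw":0.6},{"dx":-110,"dy":-74,"dz":30,"rz":-0.2,"jaw":0.6},{"dx":-166,"dy":-111,"dz":30,"rz":-0.3,"jaw":0.6},{"dx":-221,"dy":-148,"dz":30,"rz":-0.433,"jaw":0.6},{"dx":-276,"dy":-185,"dz":30,"rz":-0.433,"jaw":0.6},{"dx":-332,"dy":-221,"dz":30,"rz":-0.433,"jaw":0.6},{"dx":-387,"dy":-258,"dz":30,"rz":-0.433,"jaw":0.6},{"dx":-442,"dy":-295,"dz":30,"rz":-0.433,"jaw":0.6}]' 40
python3 d.py .511 .1645 .20
```

```text
Traceback (most recent call last):
  File "d.py", line 6, in <module>
    print('t',round(s['t'],2),'pos',s['ee_pos'].round(4),'shift mm',(r.inv().apply(t-s['ee_pos'])*1000).round(1),'turn',(r.inv()*G).as_rotvec().round(3),'F',s['contact_force'].round(1),'w',s['gripper_width'].round(4),'q',s['qpos'].round(2))
                                                                                                                                                                                             ^^^^^^^^^^^^^^^^^^^^^^^^
AttributeError: 'float' object has no attribute 'round'
$[0]: bad value
Traceback (most recent call last):
  File "d.py", line 6, in <module>
    print('t',round(s['t'],2),'pos',s['ee_pos'].round(4),'shift mm',(r.inv().apply(t-s['ee_pos'])*1000).round(1),'turn',(r.inv()*G).as_rotvec().round(3),'F',s['contact_force'].round(1),'w',s['gripper_width'].round(4),'q',s['qpos'].round(2))
                                                                                                                                                                                             ^^^^^^^^^^^^^^^^^^^^^^^^
AttributeError: 'float' object has no attribute 'round'
```

```bash
sed -i "s/s\['gripper_width'\].round(4)/round(s['gripper_width'],4)/" d.py
python3 d.py .511 .1645 .20
python3 -m creep '[{"dx":-55,"dy":-37,"dz":30,"rx":0,"ry":0,"rz":-0.1,"jaw":0.6},{"dx":-110,"dy":-74,"dz":30,"rx":0,"ry":0,"rz":-0.2,"jaw":0.6},{"dx":-166,"dy":-111,"dz":30,"rx":0,"ry":0,"rz":-0.3,"jaw":0.6},{"dx":-221,"dy":-148,"dz":30,"rx":0,"ry":0,"rz":-0.433,"jaw":0.6},{"dx":-276,"dy":-185,"dz":30,"rx":0,"ry":0,"rz":-0.433,"jaw":0.6},{"dx":-332,"dy":-221,"dz":30,"rx":0,"ry":0,"rz":-0.433,"jaw":0.6},{"dx":-387,"dy":-258,"dz":30,"rx":0,"ry":0,"rz":-0.433,"jaw":0.6},{"dx":-442,"dy":-295,"dz":30,"rx":0,"ry":0,"rz":-0.433,"jaw":0.6}]' 40
python3 d.py .511 .1645 .20
```

```text
t 0.6 pos [0.1726 0.5746 0.2313] shift mm [-442.1 -295.4   31.3] turn [ 0.    -0.    -0.433] F [-0.1 -0.1 -0.2] w 0.0854 q [ 1.28  0.31 -0.05  1.21  0.    1.57]
t: 1.4
ee_pos: [0.4249, 0.2689, 0.2019]
eef_rot: [-0.071, 0.998, 0.0, 0.0]
contact_force: [0.6, 0.6, 0.2]
gripper_width: 0.0511
t 1.4 pos [0.4249 0.2689 0.2019] shift mm [ -70.5 -115.5    1.9] turn [ 0.     0.001 -0.   ] F [0.6 0.6 0.2] w 0.0511 q [ 0.56  0.15 -0.33  1.1   0.    0.42]
```

```bash
python3 -m creep '[{"dx":-35,"dy":-57,"dz":0,"rx":0,"ry":0,"rz":0,"jaw":0.6},{"dx":-65,"dy":-105,"dz":0,"rx":0,"ry":0,"rz":0,"jaw":0.6},{"dx":-65,"dy":-105,"dz":0,"rx":0,"ry":0,"rz":0,"jaw":0.6},{"dx":-65,"dy":-105,"dz":0,"rx":0,"ry":0,"rz":0,"jaw":0.6},{"dx":-65,"dy":-105,"dz":0,"rx":0,"ry":0,"rz":0,"jaw":0.6}]' 40
python3 d.py .511 .1645 .098
```

```text
t: 1.9
ee_pos: [0.5029, 0.1755, 0.2015]
eef_rot: [-0.07, 0.998, 0.0, -0.0]
contact_force: [-0.5, 0.8, -1.0]
gripper_width: 0.0515
t 1.9 pos [0.5029 0.1755 0.2015] shift mm [ -6.6 -12.1 103.5] turn [ 0.    -0.    -0.001] F [-0.5  0.8 -1. ] w 0.0515 q [ 0.34  0.2  -0.26  1.11  0.    0.2 ]
```

```bash
python3 -m creep '[{"dx":-6.5,"dy":-12,"dz":0,"rx":0,"ry":0,"rz":0,"jaw":0.6},{"dx":-6.5,"dy":-12,"dz":30,"rx":0,"ry":0,"rz":0,"jaw":0.6},{"dx":-6.5,"dy":-12,"dz":60,"rx":0,"ry":0,"rz":0,"jaw":0.6},{"dx":-6.5,"dy":-12,"dz":85,"rx":0,"ry":0,"rz":0,"jaw":0.6},{"dx":-6.5,"dy":-12,"dz":103,"rx":0,"ry":0,"rz":0,"jaw":0.6},{"dx":-6.5,"dy":-12,"dz":103,"rx":0,"ry":0,"rz":0,"jaw":0.6},{"dx":-6.5,"dy":-12,"dz":103,"rx":0,"ry":0,"rz":0,"jaw":0.6}]' 40
python3 d.py .511 .1645 .098
python3 - <<'E'
from h import *
a=snap('side')['img'][150:330,80:320];b=snap('top')['img'][90:270,60:300]
cv2.imwrite('pics/p3.png',cv2.resize(np.hstack([a,b])[:,:,::-1],None,fx=1.6,fy=1.6,interpolation=cv2.INTER_CUBIC))
E
```

```text
t: 2.6
ee_pos: [0.5109, 0.1652, 0.0989]
eef_rot: [-0.071, 0.997, -0.0, -0.0]
contact_force: [0.3, -0.4, 0.3]
gripper_width: 0.0511
t 2.6 pos [0.5109 0.1652 0.0989] shift mm [-0.  -0.7  0.9] turn [-0.    -0.     0.001] F [ 0.3 -0.4  0.3] w 0.0511 q [ 0.31  0.29 -0.4   0.88 -0.    0.17]
```

View pics/p3.png

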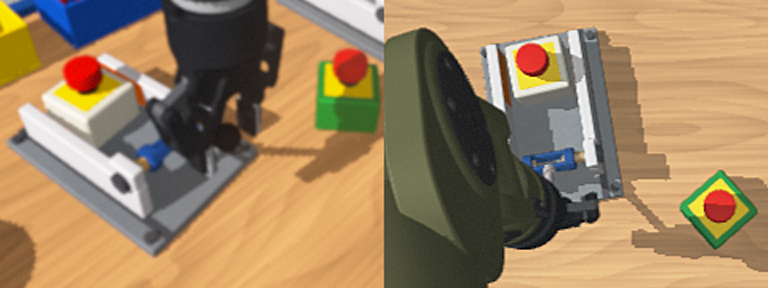

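The side view shows the knob at about (228,135) between the open fingers, with nothing touching. I'll close on it.

```bash
python3 -m creep '[{"dx":0,"dy":0,"dz":0,"rx":0,"ry":0,"rz":0,"jaw":0.2},{"dx":0,"dy":0,"dz":0,"rx":0,"ry":0,"rz":0,"jaw":0.1},{"dx":0,"dy":0,"dz":0,"rx":0,"ry":0,"rz":0,"jaw":0.1},{"dx":0,"dy":0,"dz":0,"rx":0,"ry":0,"rz":0,"jaw":0.1},{"dx":0,"dy":0,"dz":0,"rx":0,"ry":0,"rz":0,"jaw":0.1}]' 40
python3 - <<'E'
from h import *
s=readout.read_state();p=s['ee_pos'];print(p,s['gripper_width'],s['contact_force'])
# arc: knob start a0 -> a1; print shifts in tool frame (-fwd, 0, -up)
a0=np.arctan2(-.0805,.0587)
for a in np.linspace(a0,.616,21)[1:]: print(round(a+1.134,2),'dx',round(-100*(np.sin(a)-np.sin(a0)),1),'dz',round(-100*(np.cos(a)-np.cos(a0)),1))
E
```

```text
t: 3.2
ee_pos: [0.511, 0.1656, 0.0989]
eef_rot: [-0.071, 0.997, 0.001, 0.0]
contact_force: [-2.2, 4.1, 2.6]
gripper_width: 0.0238
[0.51096867 0.16564728 0.09889977] 0.023777454231194303 [-2.21175318  4.07351786  2.57629194]
0.27 dx -4.8 dz -6.1
0.35 dx -10.1 dz -11.8
0.43 dx -15.8 dz -17.1
0.5 dx -21.9 dz -21.9
0.58 dx -28.4 dz -26.3
0.66 dx -35.2 dz -30.1
0.74 dx -42.2 dz -33.3
0.82 dx -49.5 dz -36.1
0.89 dx -57.0 dz -38.2
0.97 dx -64.6 dz -39.8
1.05 dx -72.4 dz -40.7
1.13 dx -80.1 dz -41.1
1.21 dx -87.9 dz -40.8
1.28 dx -95.6 dz -40.0
1.36 dx -103.3 dz -38.5
1.44 dx -110.8 dz -36.5
1.52 dx -118.1 dz -33.9
1.59 dx -125.2 dz -30.7
1.67 dx -132.1 dz -26.9
1.75 dx -138.6 dz -22.7
```

Width is 23.8 mm, less than the ball's 26 mm, so the pads are gripping off-centre, probably too high. I'll reopen, go deeper and grip again.

```bash
python3 -m creep '[{"dx":0,"dy":0,"dz":0,"rx":0,"ry":0,"rz":0,"jaw":0.5},{"dx":0,"dy":0,"dz":0,"rx":0,"ry":0,"rz":0,"jaw":0.5},{"dx":0,"dy":-1,"dz":7,"rx":0,"ry":0,"rz":0,"jaw":0.5},{"dx":0,"dy":-1,"dz":7,"rx":0,"ry":0,"rz":0,"jaw":0.1},{"dx":0,"dy":-1,"dz":7,"rx":0,"ry":0,"rz":0,"jaw":0.1},{"dx":0,"dy":-1,"dz":7,"rx":0,"ry":0,"rz":0,"jaw":0.1},{"dx":0,"dy":-1,"dz":7,"rx":0,"ry":0,"rz":0,"jaw":0.1},{"dx":0,"dy":-1,"dz":7,"rx":0,"ry":0,"rz":0,"jaw":0.1}]' 40
```

```text
t: 4.0
ee_pos: [0.5103, 0.1655, 0.091]
eef_rot: [-0.071, 0.997, 0.002, -0.001]
contact_force: [-1.7, 6.9, -1.6]
gripper_width: 0.0241
```

```bash
python3 -m creep '[{"dx":0,"dy":2,"dz":0,"rx":0,"ry":0,"rz":0,"jaw":0.1},{"dx":-2.5,"dy":2.5,"dz":-3,"rx":0,"ry":0,"rz":0,"jaw":0.1},{"dx":-4.8,"dy":2.5,"dz":-6.1,"rx":0,"ry":0,"rz":0,"jaw":0.1},{"dx":-7.5,"dy":2.5,"dz":-9,"rx":0,"ry":0,"rz":0,"jaw":0.1},{"dx":-10.1,"dy":2.5,"dz":-11.8,"rx":0,"ry":0,"rz":0,"jaw":0.1},{"dx":-10.1,"dy":2.5,"dz":-11.8,"rx":0,"ry":0,"rz":0,"jaw":0.1}]' 40
python3 - <<'E'
from h import *
a=snap('side')['img'][170:290,130:290]
cv2.imwrite('pics/p4.png',cv2.resize(a[:,:,::-1],None,fx=4,fy=4,interpolation=cv2.INTER_CUBIC))
E
```

```text
t: 4.6
ee_pos: [0.5212, 0.1675, 0.1039]
eef_rot: [-0.07, 0.998, -0.0, 0.0]
contact_force: [-2.8, -2.0, 1.2]
gripper_width: 0.0234
```

View pics/p4.png

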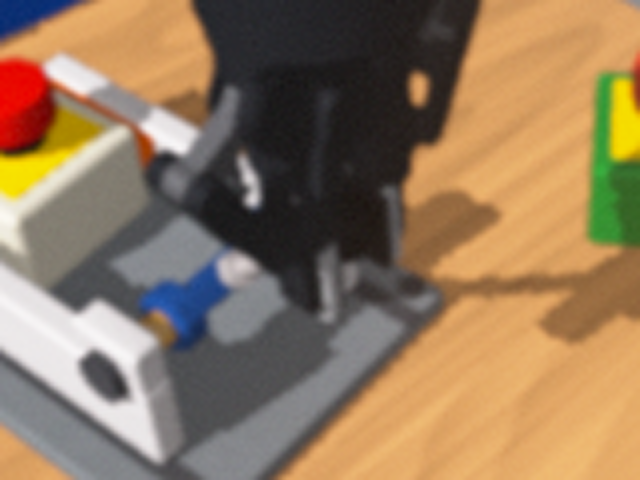

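The rod runs from the blue body at about (235,265) into the fingers, and the forces are small, so the knob is following. Continuing along the arc.

```bash
python3 -m creep '[{"dx":-5.7,"dy":-0.5,"dz":-5.3,"rx":0,"ry":0,"rz":0,"jaw":0.1},{"dx":-11.8,"dy":-0.5,"dz":-10.1,"rx":0,"ry":0,"rz":0,"jaw":0.1},{"dx":-18.3,"dy":-0.5,"dz":-14.5,"rx":0,"ry":0,"rz":0,"jaw":0.1},{"dx":-25.1,"dy":-0.5,"dz":-18.3,"rx":0,"ry":0,"rz":0,"jaw":0.1},{"dx":-32.1,"dy":-0.5,"dz":-21.5,"rx":0,"ry":0,"rz":0,"jaw":0.1},{"dx":-32.1,"dy":-0.5,"dz":-21.5,"rx":0,"ry":0,"rz":0,"jaw":0.1}]' 40
python3 - <<'E'
from h import *
a=snap('side')['img'][150:290,110:290];b=snap('top')['img'][110:250,110:220]
cv2.imwrite('pics/p5.png',cv2.resize(np.hstack([a,b])[:,:,::-1],None,fx=2.7,fy=2.7,interpolation=cv2.INTER_CUBIC))
E
```

```text
t: 5.25
ee_pos: [0.5548, 0.173, 0.126]
eef_rot: [-0.071, 0.997, 0.001, 0.001]
contact_force: [-1.5, 5.2, 0.9]
gripper_width: 0.0239
```

View pics/p5.png

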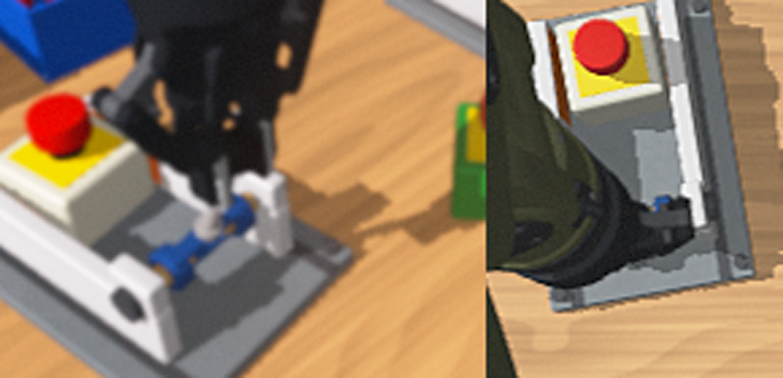

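The rod now rises from the blue body at (205,225) straight up into the fingers, so the handle is turning with the gripper. Continuing.

```bash
python3 -m creep '[{"dx":-7.3,"dy":1,"dz":-2.8,"rx":0,"ry":0,"rz":0,"jaw":0.1},{"dx":-14.8,"dy":1,"dz":-4.9,"rx":0,"ry":0,"rz":0,"jaw":0.1},{"dx":-22.4,"dy":1,"dz":-6.5,"rx":0,"ry":0,"rz":0,"jaw":0.1},{"dx":-30.2,"dy":1,"dz":-7.4,"rx":0,"ry":0,"rz":0,"jaw":0.1},{"dx":-37.9,"dy":1,"dz":-7.8,"rx":0,"ry":0,"rz":0,"jaw":0.1},{"dx":-45.7,"dy":1,"dz":-7.5,"rx":0,"ry":0,"rz":0,"jaw":0.1},{"dx":-53.4,"dy":1,"dz":-6.7,"rx":0,"ry":0,"rz":0,"jaw":0.1},{"dx":-61.1,"dy":1,"dz":-5.2,"rx":0,"ry":0,"rz":0,"jaw":0.1}]' 40
python3 -m creep '[{"dx":0,"dy":0,"dz":0,"rx":0,"ry":0,"rz":0,"jaw":0.1}]'
```

```text
t: 6.15
ee_pos: [0.6139, 0.1828, 0.1306]
eef_rot: [-0.071, 0.997, 0.001, 0.0]
contact_force: [-4.8, 7.2, -0.7]
gripper_width: 0.0236
t: 6.25
ee_pos: [0.6148, 0.1829, 0.1304]
eef_rot: [-0.071, 0.997, 0.001, 0.001]
contact_force: [-0.3, 7.0, -2.0]
gripper_width: 0.024
```

```bash
python3 -m creep '[{"dx":-7.5,"dy":1.5,"dz":2,"rx":0,"ry":0,"rz":0,"jaw":0.1},{"dx":-14.8,"dy":2,"dz":4.6,"rx":0,"ry":0,"rz":0,"jaw":0.1},{"dx":-21.9,"dy":2,"dz":7.8,"rx":0,"ry":0,"rz":0,"jaw":0.1},{"dx":-28.8,"dy":2,"dz":11.6,"rx":0,"ry":0,"rz":0,"jaw":0.1},{"dx":-28.8,"dy":2,"dz":11.6,"rx":0,"ry":0,"rz":0,"jaw":0.1}]' 40
python3 -m creep '[{"dx":-3.5,"dy":0,"dz":2.2,"rx":0,"ry":0,"rz":0,"jaw":0.1},{"dx":-6.5,"dy":0,"dz":4.2,"rx":0,"ry":0,"rz":0,"jaw":0.1},{"dx":-6.5,"dy":0,"dz":4.2,"rx":0,"ry":0,"rz":0,"jaw":0.1}]'
python3 -m creep '[{"dx":-2,"dy":0,"dz":1.5,"rx":0,"ry":0,"rz":0,"jaw":0.1},{"dx":-4,"dy":0,"dz":3,"rx":0,"ry":0,"rz":0,"jaw":0.1},{"dx":-4,"dy":0,"dz":3,"rx":0,"ry":0,"rz":0,"jaw":0.1}]'
```

```text
t: 6.75
ee_pos: [0.6431, 0.1878, 0.1182]
eef_rot: [-0.07, 0.998, 0.0, 0.001]
contact_force: [0.4, 2.5, 1.6]
gripper_width: 0.0239
t: 7.05
ee_pos: [0.6484, 0.1886, 0.1143]
eef_rot: [-0.071, 0.998, 0.0, 0.0]
contact_force: [0.5, 4.1, 2.1]
gripper_width: 0.0239
t: 7.35
ee_pos: [0.6519, 0.1892, 0.1115]
eef_rot: [-0.071, 0.998, 0.0, 0.0]
contact_force: [-1.1, 5.4, 4.1]
gripper_width: 0.0234
```

```bash
python3 -m creep '[{"dx":-2,"dy":0,"dz":1.5,"rx":0,"ry":0,"rz":0,"jaw":0.1},{"dx":-4,"dy":0,"dz":3,"rx":0,"ry":0,"rz":0,"jaw":0.1},{"dx":-4,"dy":0,"dz":3,"rx":0,"ry":0,"rz":0,"jaw":0.1}]'
python3 - <<'E'
from h import *
a=snap('side')['img'][140:290,90:270];b=snap('top')['img'][100:250,110:220]
cv2.imwrite('pics/p6.png',cv2.resize(np.hstack([a,b])[:,:,::-1],None,fx=2.7,fy=2.7,interpolation=cv2.INTER_CUBIC))
E
```

```text
t: 7.65
ee_pos: [0.6537, 0.1895, 0.1097]
eef_rot: [-0.071, 0.997, 0.0, -0.001]
contact_force: [-10.5, 2.4, 16.2]
gripper_width: 0.0237
```

View pics/p6.png

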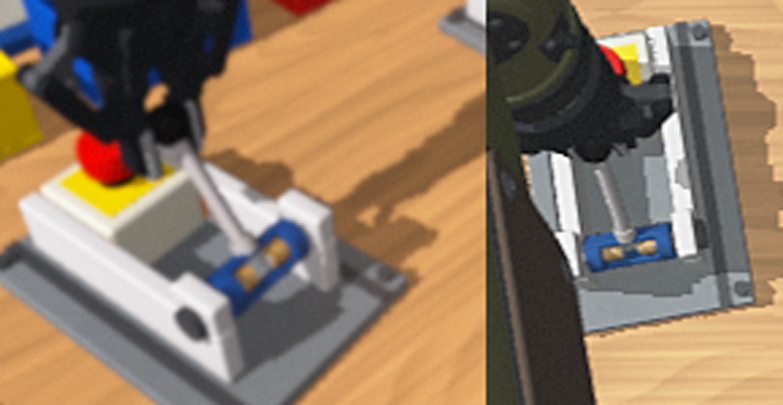

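The stop is reached: the force jumped to about 19 N along the tangent. The handle leans towards the box and both jaws look closed on it. I'll let go and retreat straight up.

```bash
python3 -m creep '[{"dx":0,"dy":0,"dz":0,"rx":0,"ry":0,"rz":0,"jaw":0.6},{"dx":0,"dy":0,"dz":0,"rx":0,"ry":0,"rz":0,"jaw":0.6},{"dx":0,"dy":0,"dz":0,"rx":0,"ry":0,"rz":0,"jaw":0.6},{"dx":0,"dy":0,"dz":-20,"rx":0,"ry":0,"rz":0,"jaw":0.6},{"dx":0,"dy":0,"dz":-50,"rx":0,"ry":0,"rz":0,"jaw":0.6},{"dx":0,"dy":0,"dz":-90,"rx":0,"ry":0,"rz":0,"jaw":0.6},{"dx":0,"dy":0,"dz":-120,"rx":0,"ry":0,"rz":0,"jaw":0.6}]'
python3 -m creep '[{"dx":50,"dy":50,"dz":0,"rx":0,"ry":0,"rz":0,"jaw":0.6},{"dx":90,"dy":100,"dz":0,"rx":0,"ry":0,"rz":0,"jaw":0.6},{"dx":130,"dy":150,"dz":0,"rx":0,"ry":0,"rz":0,"jaw":0.6},{"dx":160,"dy":200,"dz":0,"rx":0,"ry":0,"rz":0,"jaw":0.6},{"dx":180,"dy":250,"dz":0,"rx":0,"ry":0,"rz":0,"jaw":0.6},{"dx":180,"dy":250,"dz":0,"rx":0,"ry":0,"rz":0,"jaw":0.6},{"dx":180,"dy":250,"dz":0,"rx":0,"ry":0,"rz":0,"jaw":0.6}]'
sed -i 's/(150,218,178,240)/(140,135,185,180)/;s/(208,222,236,248)/(140,170,200,215)/' meas.py; python3 meas.py
python3 - <<'E'
from h import *
a=snap('side')['img'][140:320,70:270];b=snap('top')['img'][80:260,110:260]
cv2.imwrite('pics/p7.png',cv2.resize(np.hstack([a,b])[:,:,::-1],None,fx=2.2,fy=2.2,interpolation=cv2.INTER_CUBIC))
E
```

```text
t: 8.45
ee_pos: [0.6561, 0.1889, 0.2299]
eef_rot: [-0.07, 0.998, -0.0, 0.0]
contact_force: [0.0, 0.3, 0.1]
gripper_width: 0.0513
t: 9.15
ee_pos: [0.4394, 0.4148, 0.2279]
eef_rot: [-0.073, 0.997, 0.0, -0.0]
contact_force: [0.4, -0.7, 0.1]
gripper_width: 0.0512
top knob 147 [0.6451 0.1868 0.1421] med [0.6421 0.185  0.1519]
 body 275 [0.588  0.178  0.0667] min [0.5716 0.145  0.0489] max [0.6045 0.2153 0.0763] axis [-0.156  0.988] 98.9
 button 314 [0.7127 0.1973 0.094 ] 0.099
 rail 658 [0.993 0.114 0.632 0.228] 6.6
 rail 294 [0.99  0.143 0.632 0.141] 8.2
 orange z max [0.71929243 0.55238234 0.0847377 ] [ 0.5829479   0.40840726 -0.00525774]
side knob 175 [0.6462 0.1873 0.142 ] med [0.638  0.1904 0.1491]
 body 326 [0.585  0.1799 0.0664] min [0.5724 0.1464 0.0519] max [0.6007 0.2097 0.0745] axis [-0.137  0.991] 97.9
 button 437 [0.7097 0.2017 0.0909] 0.0972
```

View pics/p7.png

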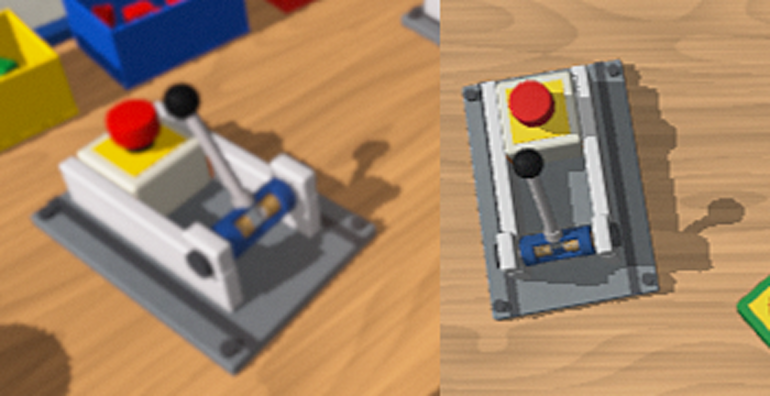

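Knob at z = 142 mm matches the stop position (141.6 mm). The jaws touch the box on both sides, and the arm is clear.

```bash
python3 -c "
from h import *
print(workorder.job_done())"
```

```text
the job is handed in; nothing more can be done
None
```

The white box with the red button is clamped. I gripped its turnbuckle knob, swung it up and over to the stop, let go, moved the arm clear and handed the job in at about 9.5 s. `job_done()` gives no verdict, so the outcome rests on the checks below.

- **At the stop:** the force jumped from about 6 N to about 19 N along the swing, where it had stayed under 9 N before.
- **After release:** both cameras put the knob 142 mm above the table, against 141.6 mm expected at the stop. That is a lean of about 0.61 rad towards the box (0.616 expected).
- **Jaws and box:** in the last picture both jaws lie against the box, and the box and button are upright.
- **Other parts:** the arm never went near the other fixture or the green look-alike. I did not measure either again at the end.

**Disagreements:**
- The handle started at about 0.2 rad by my measurement, not 0.
- Gripper width on the 26 mm ball read about 24 mm. I gripped again 7 mm deeper, but the reading hardly changed; the grip held throughout.

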